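Find the flywheel timing groove by feel

TASK

Find the timing groove of the flywheel that is hidden under the rotor cover of the crankcase: swing the blue dust shutter fully aside, take the spring-tipped timing plunger (black grip, red cap) out of the wooden tool caddy, set its tip through the curved window onto the rotor and draw it gently along the window until it drops into the groove, and stop there. Leave the plunger standing upright in the groove by itself, its collar down flat on the cover, so that the advance can be read off the degree marks; do not turn the rotor, and leave the blue-capped aerosol can, the red bottle on the caddy and the two loose metal parts beside the crankcase where they are.

Things in the scene. Friction and masses are not known exactly. Their poses are not given: they have to be found in the camera images.
- crankcase: Grey cast crankcase half lying on its side on the bench, fixed. Origin on the bench under the crank axis, z up; its own -x side has the timing window. Round part 96 mm in radius about the crank axis, with a flat aluminium cover whose top is 90 mm above the bench; a gearbox end (62 mm high, shaft stub to 86 mm) reaches 172 mm out on its +x side. Cover screws stand 6 mm proud, none near the window.
- window_mid (a point): Middle of the timing window at the cover's top: 62 mm from the crank axis along the crankcase's own -x, 90 mm above the bench. The window is a slot through the 10 mm cover, an arc about the crank axis: radius 54 to 70 mm (16 mm wide), 38 degrees either way from its middle. 24 mm below the cover's top lies the rotor's flat top face. Black degree marks line the window's outer edge.
- shutter (a joint): Angle of the blue dust shutter, a 3 mm plate shaped like a slice of a disc (radius 82 mm, 42 degrees either side of its knob) that turns flat on the cover about the crank axis. 0 = knob over the window's middle, window covered; grows counter-clockwise seen from above to the stop at 1.75 rad, window clear. Starts at 0 to 0.3 and stays where it is left (rubs with 0.12 N m).
- shutter_knob (a point): Black round knob on the shutter, 17 mm across, 66 mm from the crank axis, standing from 3 to 27 mm above the cover's top (24 mm tall); the point is half-way up it, 15 mm above the cover's top.
- rotor (a joint): How far the flywheel rotor has been turned since the start (rad, starts at 0, counter-clockwise from above is positive). It turns only stiffly, at 0.55 N m (9 N at the window). Its top face has one straight radial groove, 13 mm wide at the window and 14 mm deep, at an unknown place within 27 degrees either side of the window's middle.
- plunger_tool: Timing plunger standing upright in the wooden block's middle hole. Origin: centre of its collar's underside, z up along the tool. Steel collar 30 mm across, 4 mm thick; above it a round black grip 20 mm across from 13 to 54 mm, a red cap 22 mm across to 64 mm. Below it a steel sleeve 9 mm across to 16 mm, then the sprung round-nosed tip, 7 mm across, ending 34 mm below. About 0.14 kg.
- tip (a joint): How far the plunger's sprung tip is pushed in (m): 0 = fully out, 0.012 = fully in. The spring pushes with about 1.8 N at 0, 4 N at 0.005, 6.3 N at 0.010. With the tip just touching the bare rotor face the collar stands 10 mm above the cover; over the groove the collar comes right down on the cover with the tip fully out.
- tool_block: Wooden tool caddy, fixed, left or right of the crankcase; origin under the block's centre. Block 46 mm along its x, 122 mm along its y, 50 mm high, on a 12 mm board that reaches 114 mm to -x. Holes along y, 46 mm apart: the plunger in the middle one (16 mm wide, 43 mm deep), collar on the block's top; fixed in the +y hole a stubby green driver (34 mm, to 110 mm up), in the -y hole a spark plug (20 mm, to 99 mm).
- chain_lube: White aerosol can with a blue cap, loose, 66 mm across, 210 mm tall, origin at the centre of its underside; it stands on the other side of the crankcase from the tool block. To be left alone.
- thread_lock: Small red bottle with a black nozzle, loose, 36 mm across, 95 mm tall, origin at the centre of its underside (12 mm above the bench); it stands on the caddy's board, 76 to 95 mm from the plunger on the block's own -x side. To be left alone.
- piston_cap: Round metal slide cap, loose, 39 mm across, 34 mm tall, origin at the centre of its underside, beside the crankcase on its +y side. To be left alone.
- slide_housing: Grey cast slide chamber, loose, 73 x 56 mm, 36 mm tall, origin at its underside, beside the crankcase on its -y side. To be left alone.

How it is judged:
By the outcome, as a careful person would: the job done as asked, in the order asked, and still so for the second after the job is handed in, with the robot touching nothing.
It also fails if it takes over 64 s, if anything falls off the work surface, if the arm or the gripper's body presses on something with over 40 N, if the wrist force passes 120 N, or if a joint passes its speed limit or range.

ROBOT

A 6-joint arm with a two-finger parallel gripper is mounted at the origin on a cart in front of the work surface, level with it; the furniture and walls round the work are solid. World frame = base frame: x ahead of the robot, y to its left, z up, the work surface at z = 0. Lengths are in m, angles in rad, forces in N, time in s.
With the tool pointing down it reaches from about 0.275 to 0.75 m from the base axis. Payload 10.2 kg.
Tool frame: the origin (TCP) lies on the mounting face of the last link; the fingertips stand 166 mm ahead of it and the grasp point (between the pads) lies 147 mm ahead of it (arm.tcp_to_grasp is the distance from the TCP to the grasp point, in m); z points along the fingers, y is the line along which they close (so a half turn about z gives the same grasp; the last joint's range is limited). The gripper opens to 88 mm and grips with 3 to 60 N. Pads are 18 mm wide; open, the fingers measure 123 mm over their backs; the gripper's body (75 mm by 187 mm) begins 45 mm behind the grasp point.
Start: joints at [-1.452, 0.313, 1.498, -0, 1.331, -0.223], TCP at [0.176, -0.495, 0.405] pointing down, gripper open.
Joint ranges: [-2.94, 2.94], [-0.97, 2.17], [0.19, 2.56], [-1.23, 4.37], [0.02, 3.11], [-2.88, 2.88]. Speed limits (rad/s): [2.39, 2.39, 3.01, 3.14, 3.14, 3.14].

INTERFACE

Orientations are given as a unit quaternion [w, x, y, z].
In Python, from rig import arm gives the robot as it stands.
- The arm moves only by the shell command python3 -m creep 'ROWS' [FORCE]. ROWS is a JSON object of lists of equal length, an entry for each row: "jaw": the opening in per cent of the stroke, from 0 (shut) to 100 (fully open); "slide": the shift along the tool's x, y, z each as a share of 0.1 m, from -1 to 1, a list of three; "twist": the turn about the tool's z as a share of 2 pi rad, from -1 to 1. In form: {"jaw": [jaw, ...], "slide": [[tx, ty, tz], ...], "twist": [twist, ...]}. A call has 1 to 12 rows; each row is the pose to reach, as a shift and turn from the pose commanded when the call began, along the tool's axes at that moment, turning the shorter way round; what a row does not reach only later rows make up. A row lasts 1/8 s, in which the tool goes at most 62.5 mm and 10.7 degrees, less where a joint would pass 70% of its speed; a pose out of reach is approached as far as the arm can. A call with a number of a shift or a turn outside -1 to 1 is refused whole. A call with a gripper value outside its range is refused whole. The fingers move at their own pace and stop on an object; FORCE is the grip in N (left out, the last holds). Time passes only in rows, so rows that repeat a pose let the fingers close. It gives the time, the measured TCP pose, the force, the opening and the grip force at its end, in the units of the state.
- arm.sense(): the state, without advancing time (a new reading comes with each control period).
- arm.read_camera(name): name is "scene" or "top"; returns a dict with "img" (400x640x3 uint8, red, green, blue), "z_map" (400x640 float32, m along the optical axis (not along the pixel's ray), 0 where there is no reading), "K" (3x3 intrinsics, pixels), "eye" and "rotation" of the camera in the world. Camera axes: x right, y up, looking along -z (the intrinsics and any distortion apply to the point x, -y, -z); pixel columns grow to the right and rows downward; lengths in m; the calibration is good to about 2 mm. A picture is of the moment at which its call begins.
- arm.hand_in(): hands the job in; it is judged then, once.
The state is a dict: "time": time; "joint_positions": joint angles; "qvel": joint speeds; "tau": joint torques, N m; "tcp_pos": TCP position; "orientation": TCP orientation; "ft_force": force on the tool from outside, world axes, zero at the start; "ft_torque": the same for the moment, N m; "gripper_width": finger opening in m; "finger_force": force on a finger pad.
Only numpy, scipy, OpenCV 4.12 (cv2) and the standard library are available. Lean on these libraries where they do the work, as an engineer would, in place of code of your own. Each camera call takes 0.05 s, during which the arm holds its last target. There are 200 camera calls.

## Working session

There is one attempt and no reset: what is moved stays moved. The work goes in short steps, Python scripts to look and compute and a shell command to move; the robot and the scene stay as the last step left them, time stands still between calls to the robot, and variables do not carry over. Pictures are saved under pics/ and viewed, at most 10 in all, crops included, and the job is handed in when it is done.

```bash
ls; mkdir -p pics; python3 - <<'E'
from rig import arm
import cv2,numpy as np
for n in("scene","top"):
    c=arm.read_camera(n); np.savez(f"pics/{n}0.npz",**c); cv2.imwrite(f"pics/{n}0.png",c["img"][:,:,::-1]); print(n,c["K"],c["eye"],c["rotation"],c.keys())
print(arm.sense(),arm.tcp_to_grasp)
E
```

```text
pics
scene [[384.27256438   0.         323.74607036]
 [  0.         384.27256438 204.48724658]
 [  0.           0.           1.        ]] [-0.19197278  0.58271912  0.65163241] [-0.37350971 -0.2112959   0.4576997   0.77868833] dict_keys(['img', 'z_map', 'K', 'eye', 'rotation'])
top [[436.2161048    0.         315.45584341]
 [  0.         436.2161048  199.72118213]
 [  0.           0.           1.        ]] [ 0.4123234  -0.00746011  1.18254716] [-0.70435104 -0.04680654  0.04812842  0.70666994] dict_keys(['img', 'z_map', 'K', 'eye', 'rotation'])
{'time': 0.1, 'joint_positions': array([-1.45240324e+00,  3.13377366e-01,  1.49833847e+00, -2.29776709e-05,
        1.33102021e+00, -2.23405051e-01]), 'qvel': array([ 0.00070587, -0.00273135, -0.00185653,  0.00216518,  0.00087115,
       -0.00085413]), 'tau': array([ 2.08650345e-03, -4.02807820e+01, -2.52645636e+01,  6.95598428e-02,
        3.41905269e-02, -5.28513101e-05]), 'tcp_pos': array([ 0.1759506 , -0.49460174,  0.40423526]), 'orientation': array([-5.71492377e-04,  9.85431636e-01,  1.70071058e-01,  1.88603822e-05]), 'ft_force': array([-0.07945961,  0.25362189, -0.08371526]), 'ft_torque': array([ 0.01932864, -0.03548875, -0.0166185 ]), 'finger_force': 0.0, 'gripper_width': 0.08816406098769163} 0.1473
```

View pics/scene0.png

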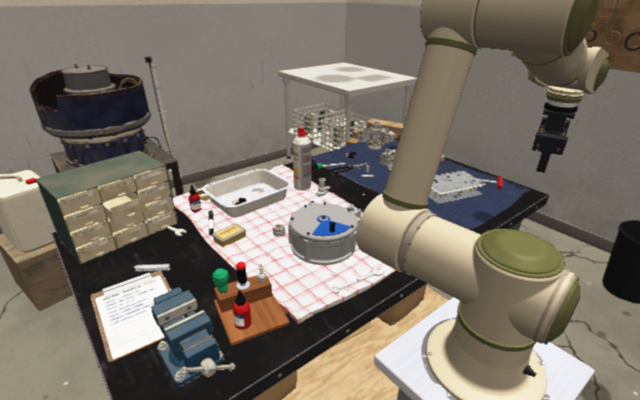

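View pics/top0.png

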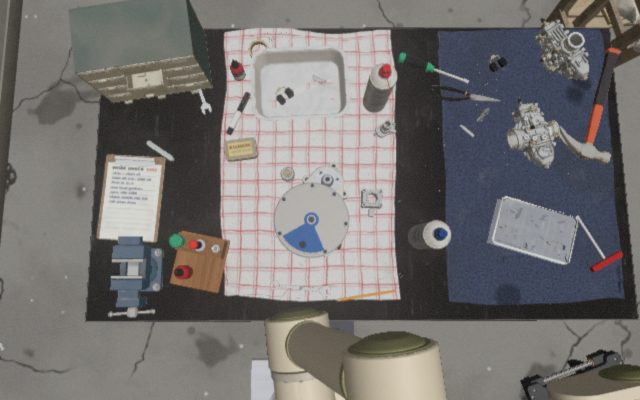

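The crankcase is centred around (311,219) in the top view, with the shutter knob near (307,240). The caddy is on the left, with the red plunger cap near (197,245) and the red bottle at (183,271). The can stands on the right at (437,234). Next I'll enlarge these areas.

```bash
cat > h.py <<'E'
import numpy as np,cv2
from scipy.spatial.transform import Rotation as R
def load(n): return dict(np.load(f"pics/{n}.npz"))
def rot(c):
    q=c["rotation"]; return R.from_quat([q[1],q[2],q[3],q[0]]).as_matrix()
def ray(c,u,v):
    K=c["K"]; return rot(c)@np.array([(u-K[0,2])/K[0,0],-(v-K[1,2])/K[1,1],-1.])
def atz(c,u,v,z):
    d=ray(c,u,v); return c["eye"]+d*(z-c["eye"][2])/d[2]
def depth(c,u,v):
    return c["eye"]+ray(c,u,v)*c["z_map"][int(round(v)),int(round(u))]
def tri(c1,p1,c2,p2):
    d1,d2=ray(c1,*p1),ray(c2,*p2); s=np.linalg.lstsq(np.c_[d1,-d2],c2["eye"]-c1["eye"],rcond=None)[0]
    a,b=c1["eye"]+d1*s[0],c2["eye"]+d2*s[1]; return (a+b)/2,np.linalg.norm(a-b)
def proj(c,p):
    q=rot(c).T@(np.asarray(p)-c["eye"]); K=c["K"]; return K[0,0]*q[0]/-q[2]+K[0,2],-K[1,1]*q[1]/-q[2]+K[1,2]
def crop(c,u0,v0,w,h,s): return cv2.resize(c["img"][v0:v0+h,u0:u0+w,::-1],None,fx=s,fy=s,interpolation=cv2.INTER_CUBIC)
E
python3 - <<'E'
from h import *
t,s=load("top0"),load("scene0")
a=crop(t,265,155,100,75*4//3+5,4)[:400]; b=crop(t,160,225,75,75,4)
m=np.zeros((600,800,3),np.uint8)
m[:300,:400]=crop(t,265,160,100,100,4)[:300] if 0 else cv2.resize(crop(t,265,160,100,100,1),(400,300)) if 0 else crop(t,262,180,100,75,4)
m[:300,400:]=crop(t,155,220,100,75,4)
m[300:,:400]=crop(s,280,190,100,75,4)
m[300:,400:]=crop(s,200,255,100,75,4)
cv2.imwrite("pics/m0.png",m)
for uv in [(197,244),(311,219)]: print(depth(t,*uv))
# fit disc: points in depth at z 0.085-0.093
v,u=np.mgrid[160:265,255:365]; P=np.array([depth(t,x,y) for x,y in zip(u.ravel(),v.ravel())])
k=(abs(P[:,2]-.09)<.006); Q=P[k]; print(k.sum(),np.median(Q[:,2]))
c=cv2.minEnclosingCircle(Q[:,:2].astype(np.float32)); print(c)
E
```

```text
[0.44893346 0.28063314 0.1093144 ]
[0.51038211 0.0015297  0.09864502]
4360 0.08990048480867796
((0.523459255695343, -0.004203690681606531), 0.10899968445301056)
```

View pics/m0.png

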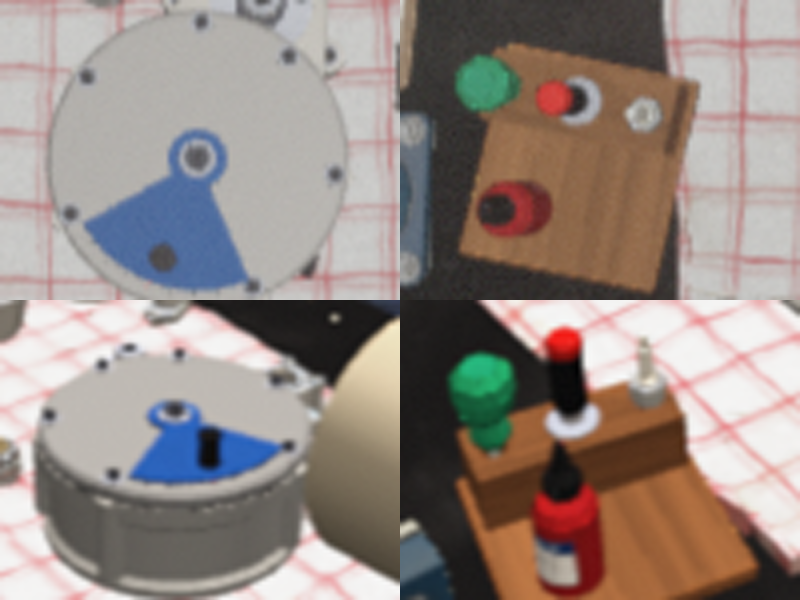

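The crop gives these pixels in full-image coordinates:

| Feature | Top view | Scene view |
|---|---|---|
| Knob top | (302.4,244.1) | (332.4,223.1) |
| Hub | (311,219.2) | (323.6,217) |
| Cap top | (193.1,244.4) | (241.1,264.3) |
| Collar | (199.1,244.9) | (243,285) |
| Gearbox stub | (327.4,181.2) | not read |

Now I'll triangulate.

```bash
python3 - <<'E'
from h import *
np.set_printoptions(precision=4,suppress=True)
t,s=load("top0"),load("scene0")
for n,a,b in [("knobtop",(302.4,244.1),(332.4,223.1)),("hub",(311,219.2),(323.6,217)),("cap",(193.1,244.4),(241.1,264.3)),("collar",(199.1,244.9),(243,285)),("bottle top",(155+92/4,220+208/4),(200+160/4,255+153/4)),("driver",(155+85/4,220+82/4),(200+82/4,255+62/4)),("plug",(155+245/4,220+115/4),(200+246/4,255+42/4))]:
    p,e=tri(t,a,s,b); print(n,p,"err",e)
    print("   depth",depth(t,*a),depth(s,*b))
for n,uv,z in [("knob",(302.4,244.1),.117),("hub",(311,219.2),.097),("stub",(327.4,181.2),.086),("cap",(193.1,244.4),.126),("collar",(199.1,244.9),.066)]: print(n,atz(t,*uv,z))
# disc fit from top: edge of cover via depth mask, left part only, and screws (crop px)
sc=np.array([(201,21),(289,56),(335,174),(253,286),(70,213),(87,76)])/4+[262,180]
P=np.array([atz(t,*x,.096)[:2] for x in sc]); A=np.c_[2*P,np.ones(6)]; x=np.linalg.lstsq(A,(P**2).sum(1),rcond=None)[0]; print("screws centre",x[:2],np.sqrt(x[2]+x[0]**2+x[1]**2),np.degrees(np.arctan2(*(P-x[:2]).T[::-1])))
h=atz(t,311,219.2,.097);g=atz(t,327.4,181.2,.086);k=atz(t,302.4,244.1,.117)
for q in(g,k): d=q-h; print(np.degrees(np.arctan2(d[1],d[0])),np.hypot(d[0],d[1]))
E
```

```text
knobtop [0.4479 0.0227 0.1162] err 0.0008027568871245768
   depth [0.4476 0.0224 0.1169] [0.4481 0.0231 0.1163]
hub [0.5101 0.0017 0.0971] err 0.00031847391931901463
   depth [0.5099 0.0015 0.0986] [0.5067 0.0047 0.0999]
cap [0.4481 0.2898 0.1112] err 0.0004983354235350336
   depth [0.4478 0.2888 0.1142] [0.4432 0.2923 0.1155]
collar [0.4487 0.2909 0.0512] err 0.0003634942074084494
   depth [0.4474 0.2813 0.0872] [0.4433 0.2935 0.0563]
bottle top [0.3816 0.3294 0.096 ] err 0.0018685707484130663
   depth [0.3812 0.3275 0.0995] [0.3768 0.3325 0.1013]
driver [0.4585 0.3334 0.1086] err 0.00314840613171279
   depth [0.4578 0.3327 0.1063] [0.4599 0.3344 0.1086]
plug [0.4396 0.2406 0.0884] err 0.006486868557227381
   depth [0.4381 0.2414 0.0727] [0.44   0.244  0.0904]
knob [0.4476 0.0224 0.117 ]
hub [0.51   0.0015 0.097 ]
stub [ 0.6081 -0.0404  0.086 ]
cap [0.4474 0.2855 0.126 ]
collar [0.4481 0.2868 0.066 ]
screws centre [0.5095 0.0007] 0.08648528442538464 [  -1.6139  -42.0239  -96.8987 -156.7494  113.2871   53.207 ]
-23.15144355156414 0.1066940129908781
161.52578358009444 0.06585075034179864
```

The plunger is at (0.448,0.290) with its collar at z≈0.050. The knob top is at (0.448,0.023,0.116) and the crank axis at (0.510,0.0015). I'll travel to above the knob.

```bash

python3 -m creep '{"jaw":[100,100,100],"slide":[[0.43,-0.4,0],[0.86,-0.8,0],[0.86,-0.8,0]],"twist":[0,0,0]}'
python3 -m creep '{"jaw":[100,100,100],"slide":[[0.43,-0.4,0],[0.86,-0.8,0],[0.86,-0.8,0]],"twist":[0,0,0]}'
python3 -m creep '{"jaw":[100,100,100],"slide":[[0.43,-0.4,0],[0.86,-0.8,0],[0.86,-0.8,0]],"twist":[0,0,0]}'
python3 -m creep '{"jaw":[100,100,100],"slide":[[0.43,-0.4,0],[0.86,-0.8,0],[0.86,-0.8,0]],"twist":[0,0,0]}'
python3 -m creep '{"jaw":[100,100,60,60],"slide":[[0.43,-0.4,0],[0.86,-0.78,0],[0.86,-0.78,0],[0.86,-0.78,0]],"twist":[0.027,0.054,0.08,0.106]}'
cat >> h.py <<'E'
def goto(x,y,z,th=None):
    "slide (units 0.1 m) and twist from the present pose to a TCP pose; th = tool x heading, deg"
    from rig import arm
    s=arm.sense(); q=s["orientation"]; M=R.from_quat([q[1],q[2],q[3],q[0]]).as_matrix()
    h=np.degrees(np.arctan2(M[1,0],M[0,0])); d=M.T@(np.array([x,y,z])-s["tcp_pos"])*10
    print("t %.2f"%s["time"],"pos",s["tcp_pos"].round(4),"head %.1f"%h,"tilt",M[:,2].round(4),"F",s["ft_force"].round(2),"w %.4f f %.1f"%(s["gripper_width"],s["finger_force"]),"j",s["joint_positions"].round(2))
    print("  slide",d.round(3),"twist",None if th is None else round(-((th-h+180)%360-180)/360,4))
E
python3 -c "
from h import *
goto(.448,.0225,.267,-18.5)"
```

```text
time: 0.48
tcp_pos: [0.2314, -0.388, 0.4049]
orientation: [-0.0, 0.985, 0.172, 0.0]
ft_force: [-1.4, -0.7, -0.9]
gripper_width: 0.0882
finger_force: 0.0
time: 0.85
tcp_pos: [0.2853, -0.2845, 0.4048]
orientation: [0.0, 0.985, 0.172, 0.0]
ft_force: [0.2, 0.2, 0.2]
gripper_width: 0.0884
finger_force: 0.0
time: 1.23
tcp_pos: [0.3396, -0.1806, 0.4048]
orientation: [0.0, 0.985, 0.172, 0.0]
ft_force: [-0.5, -0.4, 0.4]
gripper_width: 0.0881
finger_force: 0.0
time: 1.6
tcp_pos: [0.3939, -0.0768, 0.4046]
orientation: [-0.0, 0.985, 0.172, -0.0]
ft_force: [0.1, -0.8, -0.3]
gripper_width: 0.0883
finger_force: 0.0
time: 2.1
tcp_pos: [0.4486, 0.0229, 0.4043]
orientation: [0.0, 0.986, -0.165, -0.0]
ft_force: [-0.2, -0.5, 0.2]
gripper_width: 0.0699
finger_force: 0.0
t 2.10 pos [0.4486 0.0229 0.4043] head -19.0 tilt [-6.e-04 -4.e-04 -1.e+00] F [-0.17 -0.53  0.16] w 0.0699 f 0.0 j [-0.21  0.15  1.71 -0.    1.29  1.69]
  slide [-0.004  0.005  1.373] twist -0.0013
```

```bash

python3 -m creep '{"jaw":[60,60,60],"slide":[[0,0,0.45],[0,0,0.9],[0,0,0.9]],"twist":[0,0,0]}' 8
python3 -m creep '{"jaw":[60,60,60,10,10,10,10,10],"slide":[[0,0,0.25],[0,0,0.47],[0,0,0.47],[0,0,0.47],[0,0,0.47],[0,0,0.47],[0,0,0.47],[0,0,0.47]],"twist":[0,0,0,0,0,0,0,0]}' 8
python3 - <<'E'
from h import *
goto(.448,.0225,.267,-18.5)
# arc rows in the tool frame at the start, theta0=-19, knob at phi0
h=np.array([.510,.0015]);r=.0659;p0=161.5
X=np.array([np.cos(np.radians(-19)),np.sin(np.radians(-19))]);Y=np.array([X[1],-X[0]])
f=lambda p:h+r*np.array([np.cos(np.radians(p)),np.sin(np.radians(p))])
for i in range(1,13):
    d=f(p0+8.1*i)-f(p0); print(i,[round(float(d@X)*10,3),round(float(d@Y)*10,3),0],round(-8.1*i/360,4))
E
```

```text
time: 2.48
tcp_pos: [0.4477, 0.0225, 0.3127]
orientation: [0.0, 0.987, -0.163, -0.003]
ft_force: [0.3, -0.0, 1.3]
gripper_width: 0.0529
finger_force: 0.0
time: 3.48
tcp_pos: [0.4477, 0.0244, 0.268]
orientation: [0.0, 0.987, -0.161, 0.0]
ft_force: [-0.8, -2.0, 4.0]
gripper_width: 0.0155
finger_force: 8.0
t 3.48 pos [0.4477 0.0244 0.268 ] head -18.6 tilt [ 1.e-04 -3.e-04 -1.e+00] F [-0.77 -1.97  4.  ] w 0.0155 f 8.0 j [-0.21  0.32  1.89 -0.    0.93  1.69]
  slide [0.009 0.017 0.01 ] twist -0.0002
1 [0.007, 0.093, 0] -0.0225
2 [0.028, 0.184, 0] -0.045
3 [0.061, 0.271, 0] -0.0675
4 [0.106, 0.352, 0] -0.09
5 [0.162, 0.427, 0] -0.1125
6 [0.228, 0.492, 0] -0.135
7 [0.302, 0.548, 0] -0.1575
8 [0.384, 0.593, 0] -0.18
9 [0.471, 0.626, 0] -0.2025
10 [0.562, 0.646, 0] -0.225
11 [0.654, 0.653, 0] -0.2475
12 [0.747, 0.647, 0] -0.27
```

```bash

python3 -m creep '{"jaw":[10,10,10,10,10,10,10,10,10,10,10,10],"slide":[[0.007,0.093,0],[0.028,0.184,0],[0.06,0.27,0],[0.106,0.352,0],[0.162,0.427,0],[0.228,0.492,0],[0.3,0.548,0],[0.384,0.593,0],[0.47,0.626,0],[0.56,0.646,0],[0.654,0.653,0],[0.747,0.647,0]],"twist":[-0.0225,-0.045,-0.0675,-0.09,-0.1125,-0.135,-0.1575,-0.18,-0.2025,-0.225,-0.2475,-0.27]}' 8
python3 - <<'E'
from h import *
goto(.495,-.063,.267,77.5)
E
```

```text
time: 4.97
tcp_pos: [0.4978, -0.0616, 0.2675]
orientation: [0.0, 0.772, 0.635, -0.002]
ft_force: [-11.1, -4.9, 2.6]
gripper_width: 0.0154
finger_force: 8.3
t 4.97 pos [ 0.4978 -0.0616  0.2675] head 78.9 tilt [-0.0023 -0.002  -1.    ] F [-11.08  -4.88   2.61] w 0.0154 f 8.3 j [-0.36  0.42  1.74 -0.    0.99 -0.16]
  slide [-0.019 -0.025  0.006] twist 0.0039
```

```bash

python3 -m creep '{"jaw":[45,45,45,45,45],"slide":[[0,0,0],[0,0,0],[0,0,-0.4],[0,0,-0.9],[0,0,-0.9]],"twist":[0,0,0,0,0]}' 8
python3 -m creep '{"jaw":[45,45,45],"slide":[[0.5,-0.06,0],[0.97,-0.12,0],[0.97,-0.12,0]],"twist":[0,0,0]}'
python3 -m creep '{"jaw":[45,45,45],"slide":[[0.5,-0.06,0],[0.97,-0.12,0],[0.97,-0.12,0]],"twist":[0,0,0]}'
python3 -m creep '{"jaw":[45,45,45],"slide":[[0.5,-0.06,0],[0.97,-0.12,0],[0.97,-0.12,0]],"twist":[0,0,0]}'
python3 - <<'E'
from h import *
from rig import arm
goto(.448,.290,.300,78.5)
for n in("top","scene"):
    c=arm.read_camera(n); np.savez(f"pics/{n}1.npz",**c)
t,s=load("top1"),load("scene1")
m=np.zeros((600,800,3),np.uint8)
m[:300]=np.hstack([crop(t,262,180,100,75,4),crop(s,280,190,100,75,4)])
m[300:,:400]=crop(t,155,220,100,75,4); m[300:,400:]=crop(s,200,235,100,75,4)
cv2.imwrite("pics/m1.png",m)
E
```

```text
time: 5.6
tcp_pos: [0.4981, -0.0605, 0.361]
orientation: [0.003, 0.774, 0.633, 0.002]
ft_force: [-0.4, -0.3, 0.4]
gripper_width: 0.0397
finger_force: 0.0
time: 5.98
tcp_pos: [0.5049, 0.0392, 0.3567]
orientation: [-0.001, 0.773, 0.635, -0.0]
ft_force: [0.4, 0.2, -0.5]
gripper_width: 0.0394
finger_force: 0.0
time: 6.35
tcp_pos: [0.5124, 0.1358, 0.3568]
orientation: [-0.0, 0.773, 0.635, -0.0]
ft_force: [-0.1, -1.2, -0.1]
gripper_width: 0.0395
finger_force: 0.0
time: 6.72
tcp_pos: [0.52, 0.2326, 0.3568]
orientation: [-0.0, 0.773, 0.634, -0.0]
ft_force: [0.4, -0.8, 0.3]
gripper_width: 0.0396
finger_force: 0.0
t 6.72 pos [0.52   0.2326 0.3568] head 78.7 tilt [-1.e-03 -2.e-04 -1.e+00] F [ 0.39 -0.78  0.25] w 0.0396 f 0.0 j [0.22 0.45 1.43 0.   1.26 0.41]
  slide [ 0.422 -0.818  0.569] twist 0.0006
```

View pics/m1.png

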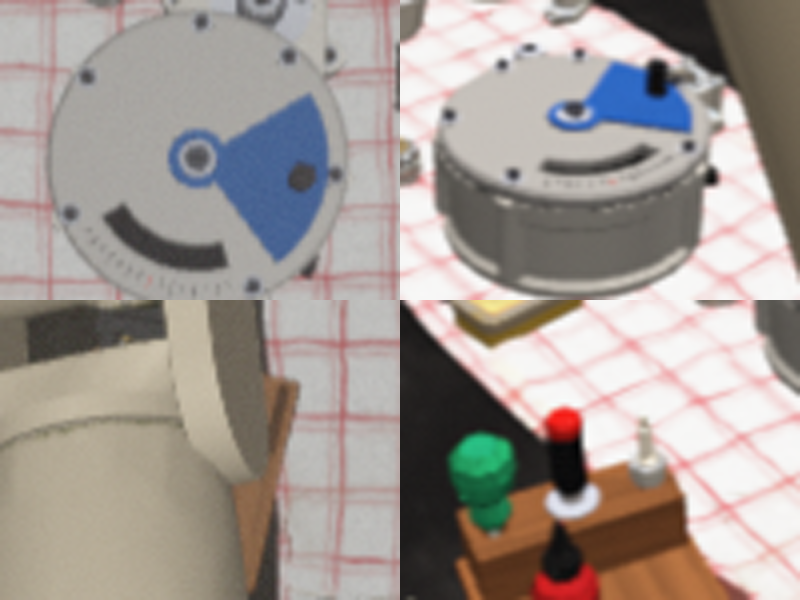

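The shutter is off the window: its knob is at crop (302,177), i.e. (337.5,224.3). The window's end mid-widths are near crop (116,212) and (221,256), and the plunger is still standing. I'll compute the window's middle and the shutter angle.

```bash
python3 - <<'E'
from h import *
t,s=load("top1"),load("scene1")
h=atz(t,262+197.3/4,180+158/4,.097)[:2]; print(h)
ang=lambda p:np.degrees(np.arctan2(p[1]-h[1],p[0]-h[0]))%360
k=atz(t,262+302/4,180+176.5/4,.117)[:2]; print("knob",k,ang(k),np.hypot(*(k-h)))
# window mask: dark pixels at cover height, angle extent
g=cv2.resize(t["img"],None,fx=4,fy=4,interpolation=cv2.INTER_CUBIC).max(2)
A=[];pts=[]
for v in range(760,840*1+300):
  for u in range(1048,1448):
    if g[v,u]<105:
      p=atz(t,(u+.5)/4-.5,(v+.5)/4-.5,.09)[:2]; r=np.hypot(*(p-h)); a=ang(p)
      if .052<r<.072 and 100<a<215: A.append((a,r))
A=np.array(A); print(len(A)); m=(A[:,1]>.058)&(A[:,1]<.066); print(np.percentile(A[m,0],[0,.5,1,5,50,95,99,99.5,100]), np.percentile(A[:,1],[1,50,99]))
E
```

```text
[0.5092765  0.00073475]
knob [ 0.49593309 -0.0634313 ] 258.2526910799898 0.06553874919077457
3062
[120.15359673 120.55024331 120.91551704 123.91604763 157.66691367
 191.05097436 194.14085849 194.50789627 194.86544758] [0.05376659 0.06170288 0.06889375]
```

The window's middle is at heading 157.5° and the shutter is at about 1.75 rad, against its stop. Now I'll grasp the plunger.

```bash

python3 -m creep '{"jaw":[45,45,45,45],"slide":[[0.21,-0.41,0],[0.42,-0.82,0.2],[0.42,-0.82,0.57],[0.42,-0.82,0.57]],"twist":[0,0,0,0]}' 20
python3 -m creep '{"jaw":[45,45,45,10,10,10,10],"slide":[[0,0,0.35],[0,0,0.7],[0,0,0.7],[0,0,0.7],[0,0,0.7],[0,0,0.7],[0,0,0.7]],"twist":[0,0,0,0,0,0,0]}' 20
python3 - <<'E'
from h import *
from rig import arm
goto(.448,.290,.230,78.5)
c=arm.read_camera("scene"); np.savez("pics/s2.npz",**c); cv2.imwrite("pics/s2.png",crop(c,190,200,120,110,5))
E
```

```text
time: 7.32
tcp_pos: [0.4478, 0.2877, 0.299]
orientation: [-0.001, 0.774, 0.633, -0.002]
ft_force: [-0.4, -0.3, 0.0]
gripper_width: 0.0399
finger_force: 0.0
time: 8.2
tcp_pos: [0.4483, 0.2891, 0.2323]
orientation: [0.001, 0.774, 0.634, 0.001]
ft_force: [-1.1, -1.8, 7.4]
gripper_width: 0.0192
finger_force: 20.0
t 8.20 pos [0.4483 0.2891 0.2323] head 78.6 tilt [ 2.5e-03  6.0e-04 -1.0e+00] F [-1.1  -1.78  7.4 ] w 0.0192 f 20.0 j [ 0.35  0.53  1.67 -0.    0.94  0.55]
  slide [ 0.008 -0.005  0.023] twist 0.0004
```

View pics/s2.png

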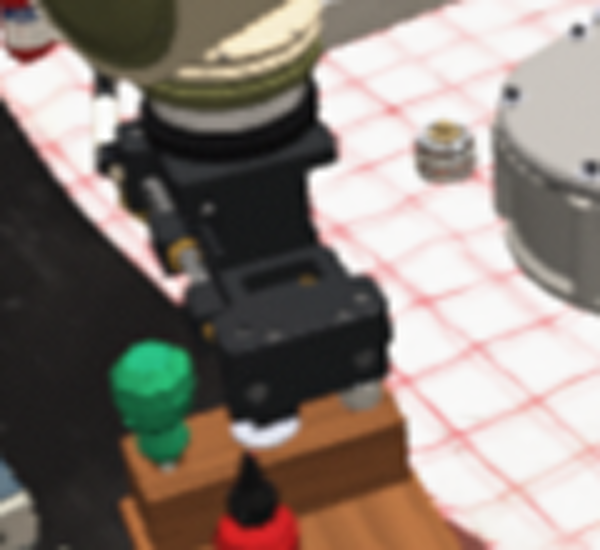

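The fingers hold the grip just above the collar, and the opening of 19 mm matches it. I'll lift and carry it to above the window's +y end.

```bash

python3 -m creep '{"jaw":[10,10,10,10],"slide":[[0,0,-0.2],[0,0,-0.5],[0,0,-1],[0,0,-1]],"twist":[0,0,0,0]}' 20
python3 -m creep '{"jaw":[10,10,10],"slide":[[0,0,-0.2],[-0.38,0.12,-0.2],[-0.76,0.237,-0.2]],"twist":[0,0,0]}'
python3 -m creep '{"jaw":[10,10,10],"slide":[[-0.38,0.12,0],[-0.76,0.237,0],[-0.76,0.237,0]],"twist":[0,0,0]}'
python3 -m creep '{"jaw":[10,10,10,10],"slide":[[-0.38,0.12,0],[-0.76,0.237,0],[-0.76,0.237,0],[-0.76,0.237,0]],"twist":[0,0,0,0]}'
python3 - <<'E'
from h import *
from rig import arm
goto(.4726,.0508,.30,78.6)
for i in range(4): 
    c=arm.read_camera(["scene","top"][i%2]); print(arm.sense()["ft_force"].round(2))
    np.savez("pics/%s3.npz"%["scene","top"][i%2],**c)
s=load("scene3"); p=[int(x) for x in proj(s,(.4726,.0508,.15))]; print(p)
cv2.imwrite("pics/s3.png",crop(s,p[0]-60,p[1]-50,120,100,6))
E
```

```text
time: 8.75
tcp_pos: [0.4482, 0.2893, 0.3344]
orientation: [0.001, 0.774, 0.634, 0.003]
ft_force: [-0.4, -0.4, -1.3]
gripper_width: 0.0196
finger_force: 20.0
time: 9.12
tcp_pos: [0.4558, 0.209, 0.3499]
orientation: [-0.0, 0.773, 0.634, -0.001]
ft_force: [1.1, 0.6, -0.6]
gripper_width: 0.0195
finger_force: 20.0
time: 9.5
tcp_pos: [0.4644, 0.1289, 0.3499]
orientation: [-0.0, 0.775, 0.632, -0.001]
ft_force: [0.3, -0.0, -0.7]
gripper_width: 0.019
finger_force: 20.0
time: 10.0
tcp_pos: [0.4725, 0.0524, 0.3503]
orientation: [-0.0, 0.774, 0.634, -0.0]
ft_force: [-0.5, 1.0, -1.9]
gripper_width: 0.0194
finger_force: 20.0
t 10.00 pos [0.4725 0.0524 0.3503] head 78.7 tilt [-9.e-04  5.e-04 -1.e+00] F [-0.46  1.04 -1.89] w 0.0194 f 20.0 j [-0.14  0.26  1.72  0.    1.16  0.06]
  slide [-0.015  0.005  0.503] twist 0.0001
[-0.37  0.48 -2.73]
[ 1.11  0.16 -1.33]
[ 0.36 -0.52 -0.92]
[-0.03  0.56 -1.17]
[318, 211]
```

View pics/s3.png

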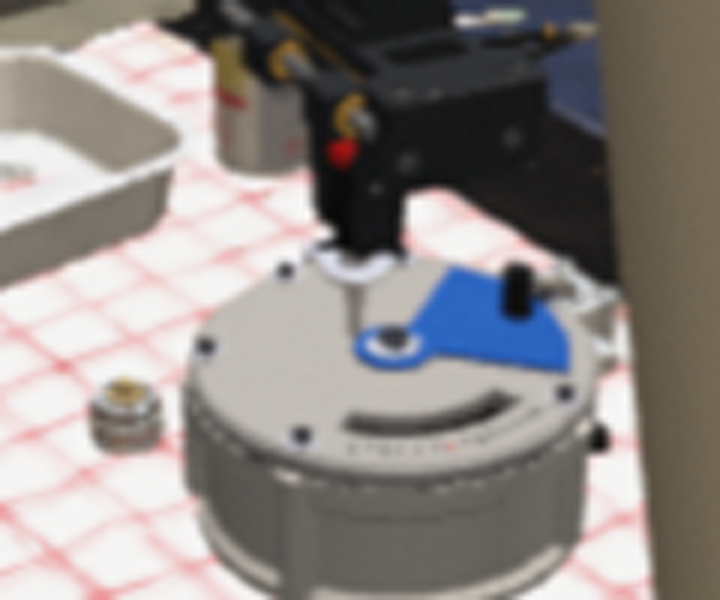

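The plunger hangs upright in the gripper. Its tip is at crop (353,336), i.e. (316.7,216.9), and its collar near (355,262), i.e. (317.1,204.6). I'll compare that with the prediction.

```bash
python3 - <<'E'
from h import *
s=load("scene3")
for z in(.182,.216): print(proj(s,(.4725,.0524,.3503-z)))
# what offset (along tool y / lateral) explains it: ray at predicted tip height
print(atz(s,316.7,216.9,.1343),atz(s,317.1,204.6,.1683))
E
```

```text
(np.float64(317.8948132206156), np.float64(205.53203448017456))
(np.float64(317.8244549484971), np.float64(216.95217827933715))
[0.47449411 0.0545331  0.1343    ] [0.4775227  0.05100841 0.1683    ]
```

```bash
cat > chk.py <<'E'
from h import *
from rig import arm
import sys
F=[]
for i in range(3): arm.read_camera("top"); F.append(arm.sense()["ft_force"])
s=arm.sense(); m=np.mean(F,0); p=s["tcp_pos"]; d=p[:2]-[.5095,.001]
print("t %.2f"%s["time"],"F",m.round(2),"z %.4f"%p[2],"ang %.1f r %.4f"%(np.degrees(np.arctan2(d[1],d[0])),np.hypot(*d)))
if len(sys.argv)>1 and m[2]<float(sys.argv[1]): print("DROP"); sys.exit(1)
E
python3 -m creep '{"jaw":[10,10,10,10],"slide":[[-0.015,0,0.3],[-0.015,0,0.6],[-0.015,0,0.6],[-0.015,0,0.6]],"twist":[0,0,0,0]}' 20 >/dev/null; python3 chk.py
python3 -m creep '{"jaw":[10,10,10],"slide":[[0,0,0.04],[0,0,0.08],[0,0,0.08]],"twist":[0,0,0]}' 20 >/dev/null; python3 chk.py
python3 -m creep '{"jaw":[10,10,10],"slide":[[0,0,0.03],[0,0,0.06],[0,0,0.06]],"twist":[0,0,0]}' 20 >/dev/null; python3 chk.py
python3 -c "
from h import *
goto(.4726,.0508,.277,78.6)"
```

```text
t 10.85 F [ 0.13 -0.26 -1.18] z 0.2918 ang 127.0 r 0.0615
t 11.38 F [-0.09  0.22 -1.1 ] z 0.2828 ang 127.1 r 0.0615
t 11.90 F [ 0.42 -0.3   3.3 ] z 0.2769 ang 127.1 r 0.0615
t 11.90 pos [0.4724 0.05   0.2769] head 78.6 tilt [ 5.e-04 -1.e-04 -1.e+00] F [ 0.85 -0.2   2.97] w 0.0194 f 20.0 j [-0.14  0.35  1.81 -0.    0.98  0.06]
  slide [ 0.008  0.    -0.001] twist 0.0001
```

The tip is pressing on the rotor with about 4.4 N. I'll draw it along in 3° steps, with a check that stops the chain when the force drops.

```bash
C="python3 chk.py 1.5"
python3 -m creep '{"jaw":[10,10],"slide":[[-0.0125,-0.0105,0],[-0.025,-0.021,0]],"twist":[0,0]}' 20 >/dev/null && $C &&
python3 -m creep '{"jaw":[10,10],"slide":[[-0.013,-0.01,0],[-0.026,-0.0195,0]],"twist":[0,0]}' 20 >/dev/null && $C &&
python3 -m creep '{"jaw":[10,10],"slide":[[-0.0135,-0.009,0],[-0.027,-0.018,0]],"twist":[0,0]}' 20 >/dev/null && $C &&
python3 -m creep '{"jaw":[10,10],"slide":[[-0.014,-0.0085,0],[-0.028,-0.017,0]],"twist":[0,0]}' 20 >/dev/null && $C &&
python3 -m creep '{"jaw":[10,10],"slide":[[-0.0145,-0.0075,0],[-0.0285,-0.0155,0]],"twist":[0,0]}' 20 >/dev/null && $C &&
python3 -m creep '{"jaw":[10,10],"slide":[[-0.0145,-0.007,0],[-0.0295,-0.014,0]],"twist":[0,0]}' 20 >/dev/null && $C
```

```text
t 12.30 F [0.51 0.   3.33] z 0.2768 ang 130.3 r 0.0615
t 12.70 F [-1.84 -1.31 -1.13] z 0.2762 ang 133.6 r 0.0618
DROP
```

The tip dropped at about 133.6°, near the first groove wall: the lateral push lies along the tangent. I'll ease it to mid-groove and lower it until the collar seats.

```bash

python3 -m creep '{"jaw":[10,10,10],"slide":[[-0.01,-0.007,0],[-0.021,-0.014,0],[-0.021,-0.014,0]],"twist":[0,0,0]}' 20 >/dev/null && python3 chk.py
python3 -m creep '{"jaw":[10,10,10],"slide":[[0,0,0.015],[0,0,0.035],[0,0,0.035]],"twist":[0,0,0]}' 20 >/dev/null && python3 chk.py
python3 -m creep '{"jaw":[10,10],"slide":[[0,0,0.008],[0,0,0.015]],"twist":[0,0]}' 20 >/dev/null && python3 chk.py
```

```text
t 13.22 F [-0.33 -0.83 -0.89] z 0.2768 ang 135.5 r 0.0615
t 13.75 F [ 0.2  -0.04 -0.75] z 0.2732 ang 135.6 r 0.0615
t 14.15 F [-2.32 -0.2   6.7 ] z 0.2723 ang 135.5 r 0.0615
```

The collar is seated: at TCP z=0.2723 it is at 0.090. I'll release, lift clear and look.

```bash

python3 -m creep '{"jaw":[10,14,20,28,45,45],"slide":[[0,0,-0.01],[0,0,-0.01],[0,0,-0.01],[0,0,-0.01],[0,0,-0.01],[0,0,-0.01]],"twist":[0,0,0,0,0,0]}' 5
python3 -m creep '{"jaw":[45,45,45,45,45],"slide":[[0,0,-0.1],[0,0,-0.4],[0,0,-0.8],[0,0,-1],[0,0,-1]],"twist":[0,0,0,0,0]}'
python3 -m creep '{"jaw":[45,45,45],"slide":[[0.3,0.4,-0.2],[0.7,0.8,-0.4],[0.7,0.8,-0.4]],"twist":[0,0,0]}'
python3 - <<'E'
from h import *
from rig import arm
for n in("top","scene"):
    c=arm.read_camera(n); np.savez(f"pics/{n}4.npz",**c)
t,s=load("top4"),load("scene4")
cv2.imwrite("pics/m4.png",np.vstack([np.hstack([crop(t,262,180,100,75,4),crop(s,280,180,100,75,4)]),crop(t,150,150,400,150,2)]))
E
```

```text
time: 14.9
tcp_pos: [0.4656, 0.0441, 0.2728]
orientation: [0.0, 0.774, 0.634, 0.0]
ft_force: [0.1, -0.0, -0.3]
gripper_width: 0.039
finger_force: 0.0
time: 15.52
tcp_pos: [0.4656, 0.0441, 0.3743]
orientation: [0.001, 0.774, 0.634, 0.001]
ft_force: [-0.5, 1.0, 0.7]
gripper_width: 0.0396
finger_force: 0.0
time: 15.9
tcp_pos: [0.5595, 0.0983, 0.4121]
orientation: [0.0, 0.773, 0.634, 0.0]
ft_force: [-0.4, -1.1, -0.5]
gripper_width: 0.0397
finger_force: 0.0
```

View pics/m4.png

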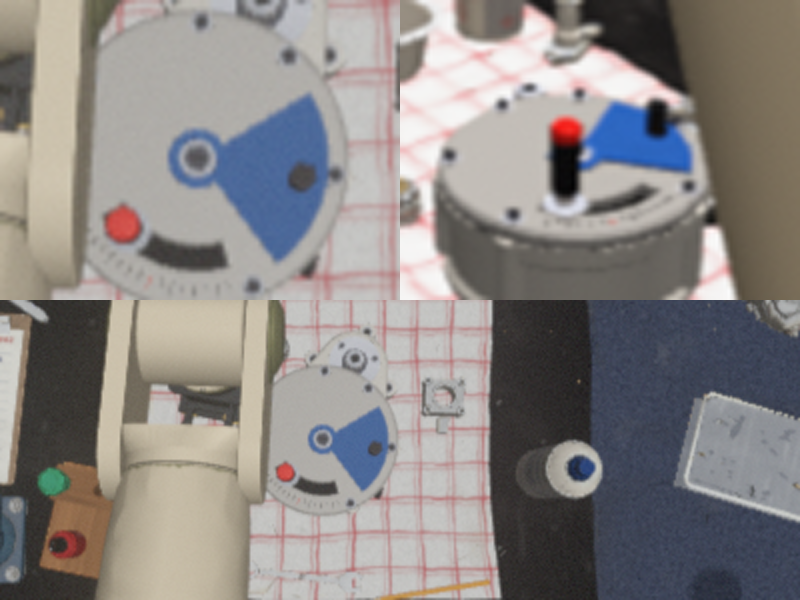

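The plunger stands upright in the window. Its cap is at top (292.7,236.1) and scene (321.4,212.6), and the collar lies on the cover. Nothing else has moved. I'll check the height and hand in.

```bash
python3 - <<'E'
from h import *
from rig import arm
t,s=load("top4"),load("scene4")
p,e=tri(t,(292.7,236.1),s,(321.4,212.6)); print(p,e)
if abs(p[2]-.154)<.006: print(arm.hand_in())
E
```

```text
[0.4659559  0.04505171 0.14769737] 0.001417501749145204
```

The measured height is slightly low, an error of a pixel or two. The collar therefore can't be standing proud, and the cap's position matches the release position, so the plunger is upright.

```bash
python3 -c "
from rig import arm
print(arm.hand_in())"
```

```text
the job is handed in; nothing more can be done
None
```

The job is handed in: the shutter is against its stop, and the plunger stands by itself in the groove, about 22° clockwise of the window's middle seen from above, with its collar down on the cover. The rotor's angle wasn't measured, but the sideways force stayed well under its 9 N; the can, bottle and slide housing look unmoved, while the arm hid the slide cap in the last picture.

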